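Put the scraper and brush away in the sprung tool tray and bolt them in

TASK

Put the scraper and the red brush away in the plywood tool tray: each lying flat in its own compartment, the brush with its bristles in the wide pocket, the scraper with its butt against the red sprung stop and its blade fully home under the yellow guard. Once both are lying there, shoot the steel bolt across over the scraper's handle, fully into its keeper, and leave the other things on the bench where they are.

Things in the scene. Friction and masses are not known exactly. Their poses are not given: they have to be found in the camera images.
- tray: fixed plywood tray, floor 12 mm above the bench. Origin on the bench under the scraper compartment; x along the compartments towards the guard, y towards the brush, z up. Spans x -138 to 106, y -108 to 112 mm. At x -68 to -42 stand the bolt's plinth (y -106 to -18, 38 mm above the floor with straps) and the keeper (y 18 to 30, 40 mm high); the scraper's handle lies between them
- scraper_bay (a point): point on the tray floor where the scraper's origin lies when home; axes as the tray's. In this frame: end wall at x = 90 mm, where the blade edge stops; the red stop's free face at x = -88 mm. That gap is shorter than the scraper: the stop must be pressed back to lay it in front of the guard, and then pushes it home under the guard
- guard_lip (a point): middle of the lower front edge of the yellow blade guard, a folded angle: a plate over scraper_bay x 76 to 98 mm, 12 to 15 mm above the tray floor, with an upright flange at x 76 to 79 mm that rises to 32 mm above the floor, higher than the red stop; open towards tray -x, 62 mm wide inside between its posts, which begin at x = 74 mm
- spring_stop (a joint): how far the red sprung stop (28 mm wide, reaching to 26 mm above the tray floor) is pressed back towards tray -x, m: 0 free, 0.030 its limit; spring 4 N at 0, 10 N at the limit; about 0.002 with the scraper home
- brush_bay (a point): point on the tray floor where the brush's origin lies when it is put away; axes as the tray's. In this frame: slot for the handle 18 mm wide over x -115 to -25 mm, pocket for the head 60 mm wide over x 49 to 115 mm, walls 8 mm high, end walls at x = -115 and +115 mm; no walls between x -25 and 49 mm (room for the fingers)
- scraper: green-handled scraper with a flat steel blade, lying flat, 56 x 180 x 23 mm, 0.2 kg; origin at the centre of its underside; y along it towards the blade. Handle 28 mm wide, 22 mm high, over y -90 (butt) to 38 mm; blade 56 mm wide, 3 to 6 mm above the underside, over y 55 to 90 mm
- blade_edge (a point): middle of the scraper's blade edge, 90 mm from its origin
- brush: flat paint brush with red handle, lying flat, 218 x 52 x 11 mm, 35 g; origin at the centre of its underside; x along it towards the bristles. Round handle over x -109 to 40 mm, 13 mm thick at x = -55, 11 at x = 5, 8 at x = 40; centre of mass at x = 32 mm; ferrule and bristles up to 52 mm wide over x 39 to 109 mm
- bristle_end (a point): middle of the end of the brush's bristles, 109 mm from its origin
- bolt (a joint): how far the bolt is shot towards tray +y, m: 0 drawn back, 0.056 fully in its keeper; its tip reaches the scraper compartment at about 0.015. Friction about 2.5 N. The 8 mm rod crosses with its underside 26 mm above the tray floor
- bolt_knob (a point): grip point on the upright steel knob of the bolt, 12 mm thick, 2 mm below the knob's top and 62 mm above the tray floor; the knob stands free down to 38 mm above the floor (the straps' top)
- tape_measure: teal tape measure standing on its edge, 36 x 68 x 62 mm; origin at the centre of its underside
- sanding_block: red-brown sanding block, 65 x 100 x 34 mm; origin at the centre of its underside
- wood_offcut: offcut of weathered wood, 38 x 140 x 38 mm; origin at the centre of its underside

How it is judged:
By the outcome, as a careful person would: the job done as asked, in the order asked, and still so for the second after the job is handed in, with the robot touching nothing.
It also fails if it takes over 67 s, if anything falls off the work surface, if the arm or the gripper's body presses on something with over 40 N, if the wrist force passes 120 N, or if a joint passes its speed limit or range.

ROBOT

A 7-joint arm with a two-finger parallel gripper is mounted at the origin on a cart in front of the work surface, level with it; the furniture and walls round the work are solid. World frame = base frame: x ahead of the robot, y to its left, z up, the work surface at z = 0. Lengths are in mm, angles in rad, forces in N, time in s.
With the tool pointing down it reaches from about 400 to 875 mm from the base axis. Payload 6.5 kg.
Tool frame: the origin (TCP) lies at the very end of the fingers, on their centre line; the grasp point (between the pads) lies 19 mm behind it (bot.tcp_to_grasp is the distance from the TCP to the grasp point, in mm); z points along the fingers, y is the line along which they close (so a half turn about z gives the same grasp; the last joint's range is limited). The gripper opens to 85 mm and grips with 20 to 120 N. Pads are 22 mm wide; open, the fingers measure 114 mm over their backs; the gripper's body (76 mm by 85 mm) begins 54 mm behind the grasp point. The pads swing forward as they close: fully open they stand 13 mm farther back than shut.
Start: joints at [-0.066, 0.536, -0.004, 1.538, 0.003, 1.067, -0.071], TCP at [649.992, 0, 231.29] pointing down, gripper open.
Joint ranges: [-2.7, 2.7], [-0.37, 2.16], [-1.27, 1.26], [0.24, 2.4], [-1.31, 4.45], [0.19, 1.91], [-2.76, 2.76]. Speed limits (rad/s): [2.39, 2.39, 3.14, 3.14, 3.14, 3.14, 3.14].

INTERFACE

Orientations are given as a unit quaternion [x, y, z, w].
In Python, from station import bot gives the robot as it stands.
- The arm moves only by the tool arm_command, never from a script. Its argument "rows" is a list of rows, each a list of 6 numbers: the shift along the tool's x, y, z in cm, then the turn, a rotation vector about the tool's x, y, z in rad. A call has 1 to 12 rows; each row is the pose to reach, as a shift and turn from the pose commanded when the call began, along the tool's axes at that moment; what a row does not reach only later rows make up. A row lasts 1/12 s, in which the tool goes at most 41.7 mm and 7.16 degrees, less where a joint would pass 70% of its speed; a pose out of reach is approached as far as the arm can. A call with a gripper value outside its range is refused whole. "hand" is the finger opening in cm, from 0 to 8.54, set as the call begins (left out, the last holds). The fingers move at their own pace and stop on an object; "force" is the grip in N (left out, the last holds). Time passes only in rows, so rows that repeat a pose let the fingers close. It gives the time, the measured TCP pose, the force, the opening and the grip force at its end, in the units of the state.
- bot.get_state(): the state, without advancing time (a new reading comes with each control period).
- bot.snapshot(name): name is "scene" or "side" or "wrist"; returns a dict with "color" (480x640x3 uint8, red, green, blue), "depth" (480x640 float32, mm along the optical axis (not along the pixel's ray), 0 where there is no reading), "fx", "fy", "cx", "cy" (pixels), "view" (4x4, takes a point from world to camera coordinates); the wrist camera has in their place "T_tool_cam" (4x4, takes a point from camera to tool coordinates, whose origin is the TCP and whose axes are the flange's). Camera axes: x right, y down, z forward; pixel columns grow to the right and rows downward; lengths in mm; the calibration is good to about 2 mm. A picture is of the moment at which its call begins: read the wrist's pose just before it.
- bot.sign_off(): hands the job in; it is judged then, once.
The state is a dict: "time": time; "joint_pos": joint angles; "qd": joint speeds; "effort": joint torques, N m; "ee_pos": TCP position; "eef_rot": TCP orientation; "ft_force": force on the tool from outside, world axes, zero at the start; "moment": the same for the moment, N m; "gripper_width": opening from 0.0 (shut) to 1.0 (fully open); "grasp_force": force on a finger pad.
Only numpy, scipy, OpenCV 4.12 (cv2) and the standard library are available. Lean on these libraries where they do the work, as an engineer would, in place of code of your own. Each camera call takes 0.05 s, during which the arm holds its last target. There are 200 camera calls.

## Working session

There is one attempt and no reset: what is moved stays moved. The work goes in short steps, Python scripts to look and compute and a tool call to move; the robot and the scene stay as the last step left them, time stands still between calls to the robot, and variables do not carry over. Pictures are saved under pics/ and viewed, at most 10 in all, crops included, and the job is handed in when it is done.

Besides the shell and the picture viewer there is one more tool, called after "Call:" as name(argument=value, ...) on one line, values as JSON. arm_command: Moves the arm, as the interface text tells. Its arguments: {"type":"object","properties":{"rows":{"type":"array"},"hand":{"type":"number"},"force":{"type":"number"}},"required":["rows"]}

```bash
ls; mkdir -p pics; cat > h.py <<'E'
import numpy as np, cv2
from station import bot
from scipy.spatial.transform import Rotation as R
def snap(n):
    st=bot.get_state(); s=bot.snapshot(n)
    if n=="wrist":
        T=np.eye(4);T[:3,:3]=R.from_quat(st["eef_rot"]).as_matrix();T[:3,3]=st["ee_pos"]
        s["cw"]=T@s["T_tool_cam"]
    else: s["cw"]=np.linalg.inv(s["view"])
    return s
def save(s,f): cv2.imwrite("pics/"+f,s["color"][:,:,::-1])
def ray(s,uv,z):
    uv=np.atleast_2d(uv).astype(float)
    d=np.c_[(uv[:,0]-s["cx"])/s["fx"],(uv[:,1]-s["cy"])/s["fy"],np.ones(len(uv))]@s["cw"][:3,:3].T
    o=s["cw"][:3,3]; return o+d*((z-o[2])/d[:,2])[:,None]
def cloud(s):
    v,u=np.mgrid[:480,:640];d=s["depth"]
    p=np.stack([(u-s["cx"])/s["fx"]*d,(v-s["cy"])/s["fy"]*d,d],-1)
    return p@s["cw"][:3,:3].T+s["cw"][:3,3]
E
python3 - <<'E'
from h import *
for n in("scene","side","wrist"):
    s=snap(n);save(s,n+"0.png");print(n,s["cw"].round(2).tolist(),s["fx"])
print(bot.get_state())
E
```

```text
pics
scene [[-0.45, -0.66, 0.61, -363.63], [-0.89, 0.34, -0.3, 496.97], [-0.01, -0.67, -0.74, 1238.0], [0.0, 0.0, 0.0, 1.0]] 616.0703250845368
side [[0.93, -0.15, 0.33, 166.55], [-0.36, -0.4, 0.84, -1004.67], [0.0, -0.91, -0.43, 608.69], [0.0, 0.0, 0.0, 1.0]] 511.55155351440413
wrist [[1.0, 0.0, -0.0, 648.31], [0.0, -0.95, -0.31, 78.98], [-0.0, 0.31, -0.95, 372.41], [0.0, 0.0, 0.0, 1.0]] 374.6536742750392
{'time': 0.15, 'joint_pos': array([-0.06619594,  0.53697487, -0.0044006 ,  1.53863248,  0.00259679,
        1.06732319, -0.07122136]), 'qd': array([-2.61844859e-04,  2.75773741e-04,  1.27050490e-03, -4.53166544e-03,
       -4.13389558e-04, -6.96180747e-04, -7.47663058e-05]), 'effort': array([ 1.61238928e-03, -5.83780539e+01,  1.04997531e+00, -2.59348226e+01,
        1.25170653e-02,  6.47799578e-03, -7.88314480e-06]), 'ee_pos': array([ 6.49514520e+02, -3.36940721e-02,  2.30631247e+02]), 'eef_rot': array([ 7.07102475e-01,  7.07110773e-01, -5.10487267e-04, -4.28060537e-04]), 'ft_force': array([-0.32612721,  0.1445389 ,  0.30245911]), 'moment': array([-0.04317209,  0.0524491 , -0.02990812]), 'grasp_force': 0.0, 'gripper_width': 0.9989238631845672}
```

View images.

View pics/scene0.png

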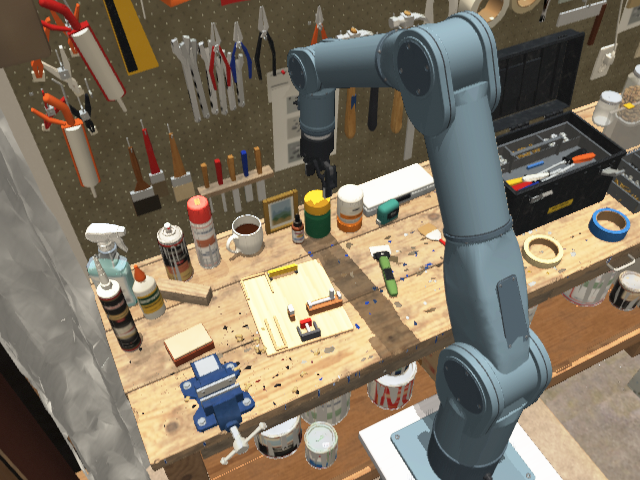

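View pics/wrist0.png

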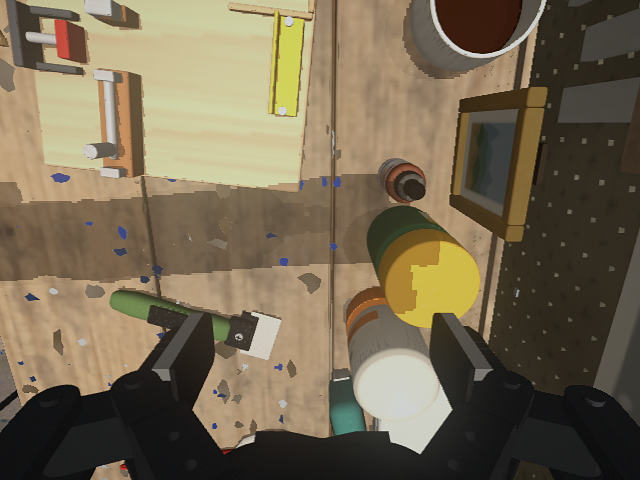

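View pics/side0.png

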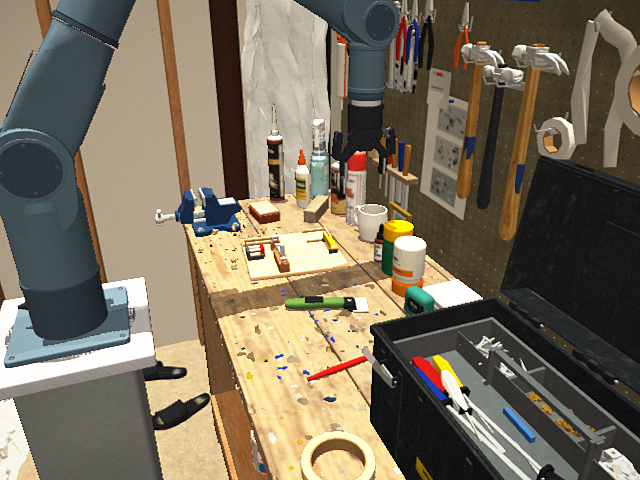

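```bash
python3 - <<'E'
from h import *
def rep(n,name,m,P):
    m=m&(P[...,2]>-10)&(P[...,2]<80)&(P[...,0]>300)&(P[...,0]<950)&(np.abs(P[...,1])<700)
    k,l,st,c=cv2.connectedComponentsWithStats(m.astype(np.uint8))
    for i in range(1,k):
        if st[i,4]>40:
            q=P[l==i]; print(n,name,st[i,:5],q.min(0).round(),q.max(0).round(),np.median(q,0).round())
for n in("scene","side","wrist"):
    s=snap(n);P=cloud(s);h=cv2.cvtColor(s["color"],cv2.COLOR_RGB2HSV);H,S,V=[h[...,i] for i in range(3)]
    rep(n,"yel",(H>24)&(H<33)&(S>180)&(V>120),P)
    rep(n,"green",(H>38)&(H<60)&(S>100)&(V>50),P)
    rep(n,"red",((H<6)|(H>174))&(S>190)&(V>120),P)
E
```

```text
scene green [379 256  11  14 112] [ 501. -147.   11.] [ 549. -114.   29.] [ 525. -127.   22.]
scene green [383 271  15  25 158] [ 423. -119.    7.] [503. -88.  32.] [ 446. -102.   20.]
scene red [301 318  10  10  57] [432. 132.  17.] [442. 157.  49.] [437. 147.  35.]
side yel [326 236  12  13  58] [609.  82.  25.] [634. 155.  45.] [625. 109.  28.]
side green [285 297  60  12 519] [ 427. -152.    4.] [549. -96.  25.] [ 486. -129.   16.]
side red [307 356  60  25 312] [ 395. -343.    1.] [ 515. -320.   15.] [ 455. -333.    9.]
wrist green [110 292  49  28 728] [ 425. -119.   13.] [475. -90.  22.] [ 448. -102.   19.]
wrist green [160 303  25  10  68] [ 476. -113.   13.] [ 501. -103.   19.] [ 489. -108.   16.]
wrist green [212 318  16  23 165] [ 531. -146.   15.] [ 546. -120.   22.] [ 537. -133.   19.]
```

Call:
arm_command(rows=[[-4, -4, 0, 0, 0, 0], [-8, -8, 0, 0, 0, 0], [-11.5, -10, 0, 0, 0, 0], [-15, -12, 0, 0, 0, 0], [-18.5, -13, 0, 0, 0, 0], [-22, -13, 0, 0, 0, 0], [-25.5, -13, 0, 0, 0, 0], [-29, -13, 0, 0, 0, 0], [-32, -13, 0, 0, 0, 0], [-32, -13, 0, 0, 0, 0], [-32, -13, 0, 0, 0, 0]])

```text
time: 1.22
ee_pos: [519.1, -322.2, 231.1]
eef_rot: [0.709, 0.706, -0.0, 0.0]
ft_force: [1.1, 0.6, -0.9]
gripper_width: 1.001
grasp_force: 0.0
```

```bash
python3 - <<'E'
from h import *
s=snap("wrist");save(s,"w1.png");np.savez("w1.npz",**s)
print(bot.get_state()["ee_pos"],bot.get_state()["time"])
P=cloud(s)
for uv in [(320,240),(100,200),(500,200),(320,100)]: print(uv,P[uv[1],uv[0]].round())
E
```

```text
[ 519.85741921 -319.90374657  230.98654533] 1.2667
(320, 240) [ 516. -360.   -1.]
(100, 200) [ 293. -317.   -2.]
(500, 200) [ 697. -318.   -0.]
(320, 100) [ 516. -223.   -1.]
```

View pics/w1.png

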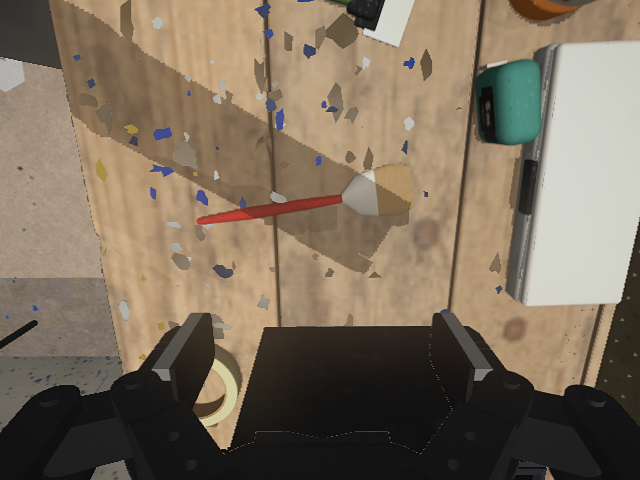

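```bash
python3 - <<'E'
from h import *
s=dict(np.load("w1.npz"));h=cv2.cvtColor(s["color"],cv2.COLOR_RGB2HSV);H,S,V=[h[...,i].astype(int) for i in range(3)]
m=(((H<6)|(H>174))&(S>150));m[:150]=0;m[260:]=0
v,u=np.nonzero(m);P=ray(s,np.c_[u,v],6.)[:,:2]
vx,vy,x0,y0=cv2.fitLine(P.astype(np.float32),cv2.DIST_HUBER,0,.01,.01).ravel()
if vx<0: vx,vy=-vx,-vy
t=(P-[x0,y0])@[vx,vy];print("dir",vx,vy,np.degrees(np.arctan2(vy,vx)));a=np.array([x0,y0])+t.min()*np.array([vx,vy]);b=np.array([x0,y0])+t.max()*np.array([vx,vy])
print("butt",a,"red end",b,"origin",a+109*np.array([vx,vy]))
# head corners
C=ray(s,[(405,164),(411,221),(411,193),(342,197)],5.);print(C.round(1))
D=cloud(s);print(D[193,400],D[193,360],[D[int(b1),int(a1)].round(1).tolist() for a1,b1 in [(230,216),(275,210),(320,202)]])
E
```

```text
dir 0.9875927 0.15703721 9.034966
butt [ 391.37541191 -337.41363596] red end [ 536.89383687 -314.27473667] origin [ 499.02301781 -320.29658006]
[[ 598.2 -281.4    5. ]
 [ 607.9 -338.2    5. ]
 [ 605.9 -309.7    5. ]
 [ 537.8 -313.4    5. ]]
[ 594.58773885 -309.21331284    7.27963017] [ 555.15713892 -308.83676195    8.52663321] [[426.3, -331.2, 9.7], [471.3, -325.3, 9.6], [515.9, -317.7, 8.3]]
```

```bash
python3 - <<'E'
from h import *
s=dict(np.load("w1.npz"))
T=np.eye(4);T[:3,:3]=R.from_quat([.7071025,.7071108,-.00051,-.000428]).as_matrix();T[:3,3]=[649.6,0,230.8]
s["cw"]=T@s["T_tool_cam"]
im=cv2.imread("pics/wrist0.png");s["color"]=im[:,:,::-1]
np.savez("w0.npz",**s)
crop=cv2.resize(im[0:200,0:340],None,fx=2.3,fy=2.3,interpolation=cv2.INTER_CUBIC);cv2.imwrite("pics/c0.png",crop)
E
```

```text
(no output)
```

View pics/c0.png

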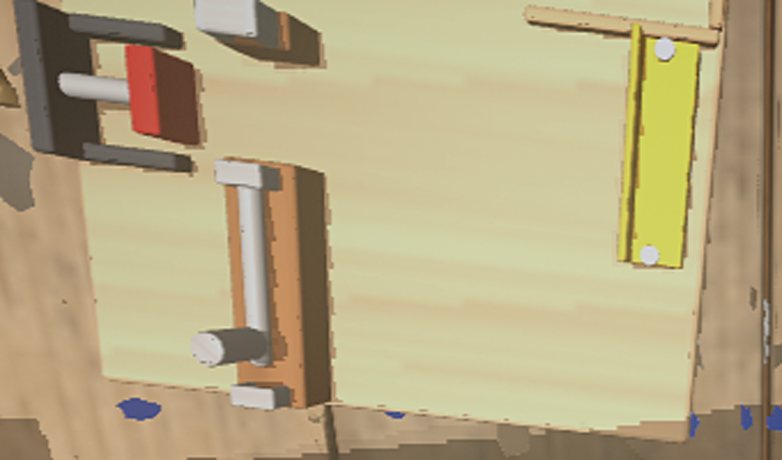

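```bash
python3 - <<'E'
from h import *
s=dict(np.load("w0.npz"));k=2.3
f=lambda p,z:ray(s,np.array(p)/k-0.3,z)[:,:2]
A=f([(105,378),(688,440)],12);d=A[1]-A[0];print("corners",A.round(1),np.linalg.norm(d),np.degrees(np.arctan2(d[1],d[0])))
B=f([(688,440),(721,0)],12);d=B[1]-B[0];print("right edge ang",np.degrees(np.arctan2(-d[0],d[1])))
G=f([(700,42),(682,268)],27);d=G[1]-G[0];print("guard",G.round(1),np.degrees(np.arctan2(d[0],-d[1])),np.linalg.norm(d))
K=f([(664,49),(649,255)],28);print("screws",K.round(1),K.mean(0))
F=f([(640,25),(626,263)],44);print("flange top",F.round(1))
St=f([(132,46),(157,133)],38);print("stop top face?",St.round(1));St=f([(152,45),(160,135)],38);print(St)
print("knob",f([(208,348)],76))
th=np.radians(-6)
for th in (-5,-6,-7):
    t=np.radians(th);Rm=np.array([[np.cos(t),-np.sin(t)],[np.sin(t),np.cos(t)]])
    print(th,[ (a-Rm@np.array(l)).round(1).tolist() for a,l in [(A[0],(-138,-108)),(A[1],(106,-108)),(K.mean(0),(87,0))]])
E
```

```text
corners [[385.9  41.9]
 [625.7  16.2]] 241.1769711785275 -6.0967519552849625
right edge ang -5.332585634243179
guard [[633.5 160.1]
 [625.6  84.5]] -5.992645655812735 75.97467994131827
screws [[620.8 157.7]
 [613.3  89.2]] [617.08176793 123.43109247]
flange top [[614.3 161.1]
 [606.6  86. ]]
stop top face? [[439.4 156.4]
 [442.4 129.4]]
[[446.32137358 156.68249202]
 [443.28834029 128.7484561 ]]
knob [[469.30943746  58.34816595]]
-5 [[532.8, 137.4], [529.5, 133.1], [530.4, 131.0]]
-6 [[534.4, 134.8], [531.6, 134.7], [530.6, 132.5]]
-7 [[536.0, 132.2], [533.7, 136.3], [530.7, 134.0]]
```

Call:
arm_command(rows=[[0, 0, 1, 0, 0, -0.12], [0.1, 0, 2, 0, 0, -0.24], [0.2, 0, 4, 0, 0, -0.36], [0.3, 0.1, 6, 0, 0, -0.48], [0.3, 0.1, 8, 0, 0, -0.6], [0.3, 0.1, 10, 0, 0, -0.72], [0.3, 0.1, 12, 0, 0, -0.84], [0.3, 0.1, 14, 0, 0, -0.96], [0.3, 0.1, 15, 0, 0, -1.08], [0.3, 0.1, 16, 0, 0, -1.2], [0.3, 0.1, 17, 0, 0, -1.32], [0.3, 0.1, 17, 0, 0, -1.44]], hand=4)

```text
time: 2.27
ee_pos: [520.6, -313.9, 59.5]
eef_rot: [0.061, 0.998, 0.001, -0.001]
ft_force: [-0.2, 0.5, -0.0]
gripper_width: 0.47
grasp_force: 0.0
```

Call:
arm_command(rows=[[0, 0, 0, 0, 0, -0.12], [0, 0, 0, 0, 0, -0.24], [0, 0, 0, 0, 0, -0.288], [0, 0, 0, 0, 0, -0.288], [0, 0, 0, 0, 0, -0.288]])

```text
time: 2.68
ee_pos: [521.6, -315.4, 61.5]
eef_rot: [-0.079, 0.997, 0.0, 0.0]
ft_force: [0.1, 0.2, 0.0]
gripper_width: 0.467
grasp_force: 0.0
```

```bash
cat >> h.py <<'E'
def go(target,yaw=None):
    """world target xy z -> tool shift cm and z-turn to have tool x at yaw(deg)"""
    st=bot.get_state();M=R.from_quat(st["eef_rot"]).as_matrix()
    y0=np.degrees(np.arctan2(M[1,0],M[0,0]))
    print("now",st["ee_pos"].round(1),"yaw",round(y0,1),"tilt",M[:,2].round(3),"shift cm",(M.T@(np.array(target)-st["ee_pos"])/10).round(2),"turn", None if yaw is None else round(-np.radians((yaw-y0+180)%360-180),3),"t",round(st["time"],2))
E
python3 - <<'E'
from h import *
go([520.7,-316.8,2],189)
s=snap("wrist");save(s,"w2.png")
E
```

```text
now [ 521.6 -315.4   61.5] yaw -171.0 tilt [ 0.     0.001 -1.   ] shift cm [ 0.11 -0.13  5.95] turn 0.0 t 2.68
```

View pics/w2.png

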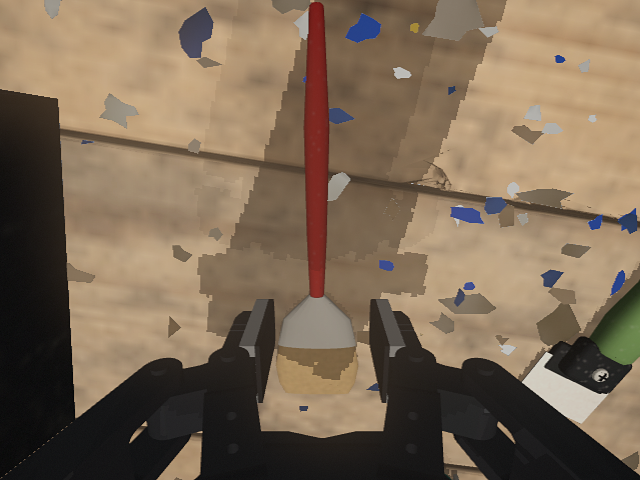

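Call:
arm_command(rows=[[0.1, -0.1, 3, 0, 0, 0], [0.1, -0.1, 5, 0, 0, 0], [0.1, -0.1, 5.8, 0, 0, 0], [0.1, -0.1, 5.8, 0, 0, 0], [0.1, -0.1, 5.8, 0, 0, 0]])

```text
time: 3.15
ee_pos: [520.5, -317.8, 3.6]
eef_rot: [-0.079, 0.997, 0.0, -0.0]
ft_force: [0.2, -0.4, 0.2]
gripper_width: 0.467
grasp_force: 0.0
```

Call:
arm_command(rows=[[0, 0, 0, 0, 0, 0], [0, 0, 0, 0, 0, 0], [0, 0, 0, 0, 0, 0], [0, 0, 0, 0, 0, 0], [0, 0, 0, 0, 0, 0], [0, 0, 0, 0, 0, 0]], hand=0, force=30)

```text
time: 3.65
ee_pos: [521.1, -318.5, 4.5]
eef_rot: [-0.078, 0.997, -0.001, 0.001]
ft_force: [-0.9, 0.2, 6.8]
gripper_width: 0.093
grasp_force: 29.7
```

Call:
arm_command(rows=[[0, 0, -3, 0, 0, 0], [-0.5, 2, -6.5, 0, 0, 0], [-1, 5.5, -9, 0, 0, 0], [-2, 9, -11, 0, 0, 0.04], [-3, 12.8, -13, 0, 0, 0.08], [-4, 16.6, -14, 0, 0, 0.12], [-5, 20.4, -15, 0, 0, 0.16], [-6, 24.2, -16, 0, 0, 0.2], [-7, 28, -16, 0, 0, 0.24], [-8, 31.8, -16, 0, 0, 0.262], [-9, 35.6, -16, 0, 0, 0.262], [-10, 39.4, -16, 0, 0, 0.262]])

```text
time: 4.65
ee_pos: [557.1, 88.5, 163.7]
eef_rot: [0.052, 0.999, -0.0, 0.0]
ft_force: [-0.1, 0.3, 0.2]
gripper_width: 0.09
grasp_force: 29.3
```

Call:
arm_command(rows=[[0, 3, 0, 0, 0, 0], [0, 3, 0, 0, 0, 0], [0, 3, 0, 0, 0, 0], [0, 3, 0, 0, 0, 0]])

```text
time: 4.98
ee_pos: [560.3, 115.4, 163.2]
eef_rot: [0.053, 0.999, -0.001, -0.0]
ft_force: [-0.4, -0.7, 0.3]
gripper_width: 0.091
grasp_force: 29.3
```

```bash
python3 - <<'E'
from h import *
go([546.1,207.5,100],174)
s=snap("wrist");save(s,"w3.png");np.savez("w3.npz",**s);print(bot.get_state()["gripper_width"])
E
```

```text
now [560.3 115.4 163.2] yaw 174.0 tilt [-0.    -0.001 -1.   ] shift cm [2.37 9.02 6.31] turn -0.001 t 4.98
0.09067347773985009
```

View pics/w3.png

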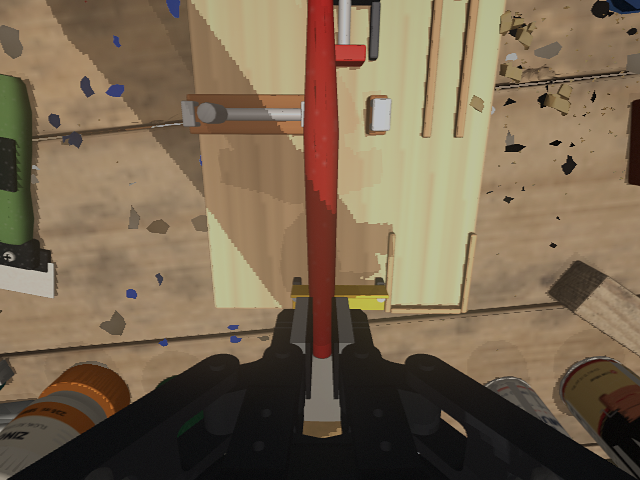

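```bash
python3 - <<'E'
from h import *
s=dict(np.load("w3.npz"));h=cv2.cvtColor(s["color"],cv2.COLOR_RGB2HSV).astype(int)
for v,a,b in [(30,415,485),(110,415,485),(245,380,480),(280,380,480)]:
    print(v,a,' '.join(f"{x[0]}/{x[2]}" for x in h[v,a:b]))
print("col 432",h[125:145,430,:].tolist());print(h[225:240,470,:].tolist());print(h[298:318,430,:].tolist())
E
```

```text
30 415 29/185 29/185 28/185 27/185 28/185 27/185 27/185 28/185 29/185 29/185 30/185 30/185 30/188 20/162 15/130 15/75 14/54 15/132 15/163 16/181 16/183 16/183 16/183 16/184 15/171 21/167 27/182 27/185 27/184 27/184 27/184 26/185 27/184 27/184 28/184 28/184 28/184 28/185 29/184 29/184 29/184 29/184 30/184 30/184 30/184 30/184 30/184 27/185 24/189 22/144 17/75 14/51 15/104 15/151 16/174 16/181 16/181 16/182 16/181 16/178 18/168 25/180 27/184 28/184 30/184 31/186 32/186 32/186 32/186 32/186
110 415 29/188 29/189 29/189 30/189 31/191 31/192 26/182 18/152 15/96 17/64 16/124 15/164 16/184 16/187 16/187 16/188 18/188 16/182 21/173 24/185 24/188 25/188 26/188 26/188 27/188 27/188 27/188 29/188 29/189 29/188 30/188 31/189 31/189 31/190 31/189 30/189 30/189 30/189 30/189 25/191 23/175 21/101 16/58 15/97 15/155 16/170 16/184 16/187 16/187 17/187 16/185 20/180 24/186 24/188 25/188 24/188 25/188 27/188 29/189 31/193 32/196 33/200 28/116 16/80 19/142 19/150 19/145 31/186 32/193 31/190
245 380 16/161 16/161 17/160 17/160 17/160 16/162 16/161 17/132 18/94 17/133 17/150 16/153 16/148 20/184 19/182 26
[... 1438 characters left out ...]
73], [17, 103, 173], [17, 92, 181], [19, 88, 171], [24, 71, 180], [24, 68, 191], [24, 69, 189], [24, 70, 189], [24, 70, 189], [24, 69, 189], [24, 69, 189], [24, 70, 189]]
[[31, 56, 190], [31, 56, 190], [30, 56, 190], [31, 56, 190], [31, 56, 190], [31, 56, 191], [24, 68, 195], [19, 95, 126], [18, 109, 82], [19, 104, 83], [18, 108, 83], [18, 109, 91], [17, 107, 100], [17, 114, 110], [16, 110, 125]]
[[32, 53, 191], [32, 53, 191], [32, 52, 191], [31, 52, 190], [32, 52, 191], [27, 62, 190], [28, 60, 195], [16, 112, 114], [17, 111, 92], [17, 109, 96], [16, 113, 108], [16, 112, 152], [20, 91, 191], [20, 89, 189], [20, 91, 191], [16, 100, 183], [18, 94, 68], [20, 94, 73], [20, 93, 71], [17, 91, 95]]
```

```bash
python3 - <<'E'
from h import *
s=dict(np.load("w3.npz"))
L=ray(s,[(440,30),(433.3,110),(394.8,245),(392.3,280)],20)[:,:2]
Rr=ray(s,[(463.7,30),(455.5,110),(464.8,245),(461.7,280)],12)[:,:2]
t=np.radians(-6);ex=np.array([np.cos(t),np.sin(t)]);ey=np.array([-ex[1],ex[0]]);O=np.array([532.2,133.4])
f=lambda P:np.c_[(P-O)@ex,(P-O)@ey].round(1)
print("L tray",f(L).tolist());print("R",f(Rr).tolist())
e=f(np.r_[ray(s,[(430,136.8)],20),ray(s,[(470,231.3),(430,304.5)],12)][:,:2]);print("x ends",e.tolist(), e[:,0]-[-25,49,115])
# guard/plinth check: tray right(+x) edge corners
h=cv2.cvtColor(s["color"],cv2.COLOR_RGB2HSV).astype(int)
# brush handle angle + centre of handle far part in tool frame
m=((h[...,0]<6)|(h[...,0]>174))&(h[...,1]>150);m[:,:300]=0;m[:,345:]=0;m[340:]=0
for v in (100,200,280,320): 
    u=np.nonzero(m[v])[0];print(v,u.min(),u.max())
for v in (100,200,280):
    u=np.nonzero(m[v])[0];d=s["depth"][v,int(u.mean())];Tc=s["T_tool_cam"];p=np.array([(u.mean()-s["cx"])/s["fx"]*d,(v-s["cy"])/s["fy"]*d,d,1]);print((Tc@p).round(1))
E
```

```text
L tray [[-109.9, 65.2], [-59.0, 65.3], [42.8, 43.7], [73.2, 43.4]]
R [[-111.6, 83.9], [-59.2, 83.9], [45.4, 102.9], [76.7, 103.9]]
x ends [[-40.5, 64.5], [33.7, 105.8], [99.7, 79.0]] [-15.5 -15.3 -15.3]
100 305 336
200 307 335
280 311 329
320 313 330
[87.4 -0.1 -5.   1. ]
[52.8  0.  -4.8  1. ]
[20.8 -0.4 -5.3  1. ]
```

```bash
python3 - <<'E'
from h import *
s=dict(np.load("w3.npz"));Tc=s["T_tool_cam"]
o=Tc[:3,3]
for v in (355,357,434):
    d=Tc[:3,:3]@np.array([(322-s["cx"])/s["fx"],(v-s["cy"])/s["fy"],1]);print(v,(o+d*((-2-o[2])/d[2])).round(1))
go([546.5,206.5,50],174); go([546.5,206.5,17],174)
E
```

```text
355 [-15.9   0.4  -2. ]
357 [-16.9   0.4  -2. ]
434 [-58.9   0.4  -2. ]
now [560.3 114.6 163.1] yaw 173.9 tilt [-0.    -0.001 -1.   ] shift cm [ 2.35  9.   11.3 ] turn -0.002 t 5.03
now [560.3 114.6 163.1] yaw 173.9 tilt [-0.    -0.001 -1.   ] shift cm [ 2.35  9.01 14.6 ] turn -0.002 t 5.03
```

Call:
arm_command(rows=[[1, 3, 1, 0, 0, 0], [2, 6.5, 3, 0, 0, 0], [2.35, 9, 6, 0, 0, 0], [2.35, 9, 9, 0, 0, 0], [2.35, 9, 11.5, 0, 0, 0], [2.35, 9, 11.5, 0, 0, 0], [2.35, 9, 11.5, 0, 0, 0], [2.35, 9, 11.5, 0, 0, 0]])

```text
time: 5.7
ee_pos: [547.8, 207.4, 49.7]
eef_rot: [0.053, 0.999, 0.0, 0.001]
ft_force: [0.0, 0.6, 0.3]
gripper_width: 0.095
grasp_force: 29.4
```

```bash
python3 - <<'E'
from h import *
go([546.5,206.5,17],174)
E
```

```text
now [547.8 207.4  49.7] yaw 173.9 tilt [ 0.002  0.    -1.   ] shift cm [ 0.12 -0.11  3.27] turn -0.002 t 5.7
```

Call:
arm_command(rows=[[0.05, -0.05, 1, 0, 0, 0], [0.05, -0.05, 2, 0, 0, 0], [0.05, -0.05, 2.8, 0, 0, 0], [0.05, -0.05, 3.2, 0, 0, 0], [0.05, -0.05, 3.25, 0, 0, 0], [0.05, -0.05, 3.25, 0, 0, 0], [0.05, -0.05, 3.25, 0, 0, 0]])

```text
time: 6.28
ee_pos: [545.7, 207.5, 16.1]
eef_rot: [0.052, 0.999, -0.001, -0.0]
ft_force: [-2.7, -2.3, 7.6]
gripper_width: 0.092
grasp_force: 31.6
```

Call:
arm_command(rows=[[0, 0, 0, 0, 0, 0], [0, 0, 0, 0, 0, 0], [0, 0, 0, 0, 0, 0], [0, 0, 0, 0, 0, 0], [0, 0, -2, 0, 0, 0], [0, 0, -5, 0, 0, 0], [0, 0, -8, 0, 0, 0], [0, 0, -11, 0, 0, 0], [0, 0, -14, 0, 0, 0], [0, 0, -14, 0, 0, 0], [0, 0, -14, 0, 0, 0]], hand=2.5)

```text
time: 7.2
ee_pos: [547.1, 208.6, 157.5]
eef_rot: [0.052, 0.999, 0.001, 0.002]
ft_force: [0.1, -0.1, 0.2]
gripper_width: 0.292
grasp_force: 0.0
```

```bash
python3 - <<'E'
from h import *
go([546.5,206.5,160],174)
s=snap("wrist");save(s,"w4.png");np.savez("w4.npz",**s)
E
```

```text
now [547.1 208.6 157.5] yaw 174.0 tilt [ 0.004  0.001 -1.   ] shift cm [ 0.03 -0.21 -0.25] turn -0.0 t 7.2
```

View pics/w4.png

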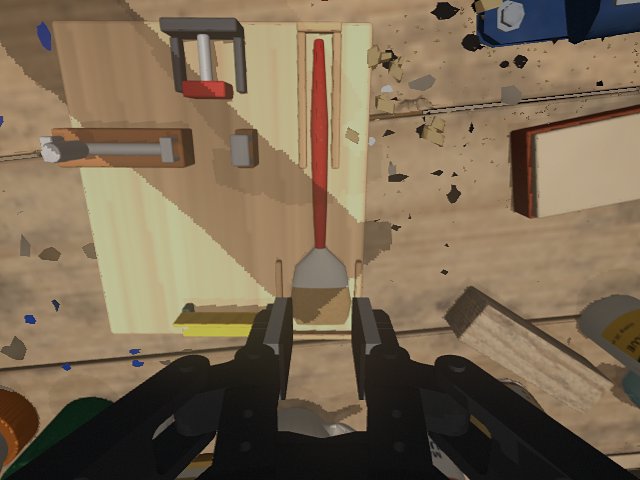

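Call:
arm_command(rows=[[0, -3, 0, 0, 0, 0], [0, -6.5, 0, 0, 0, 0], [0, -10, 0, 0, 0, 0.04], [0, -14, 0, 0, 0, 0.08], [0.3, -18, 0, 0, 0, 0.12], [0.3, -22, 0, 0, 0, 0.16], [0.3, -26, 0, 0, 0, 0.2], [0.3, -29.5, 0, 0, 0, 0.21], [0.3, -32, 0, 0, 0, 0.21], [0.3, -33, 0, 0, 0, 0.21], [0.3, -33, 0, 0, 0, 0.21], [0.3, -33, 0, 0, 0, 0.21]], hand=6.5)

```text
time: 8.25
ee_pos: [507.9, -118.7, 154.9]
eef_rot: [0.157, 0.988, 0.0, -0.001]
ft_force: [0.4, 0.7, -0.7]
gripper_width: 0.76
grasp_force: 0.0
```

```bash
python3 - <<'E'
from h import *
go([510,-120,157],162)
s=snap("wrist");save(s,"w5.png");np.savez("w5.npz",**s)
D=cloud(s);h=cv2.cvtColor(s["color"],cv2.COLOR_RGB2HSV).astype(int)
m=(h[...,0]>36)&(h[...,0]<62)&(h[...,1]>90)&(D[...,2]<40)&(D[...,2]>3)
m=(cv2.morphologyEx(m.astype(np.uint8),cv2.MORPH_CLOSE,np.ones((25,25))))>0
k,l,st,c=cv2.connectedComponentsWithStats(m.astype(np.uint8));i=1+st[1:,4].argmax();m=l==i;print(st[i])
v,u=np.nonzero(m&(D[...,2]>12));P=ray(s,np.c_[u,v],16.)[:,:2]
r=cv2.minAreaRect(P.astype(np.float32));print(r,cv2.boxPoints(r).round(1).tolist())
vx,vy,x0,y0=cv2.fitLine(P.astype(np.float32),cv2.DIST_HUBER,0,.01,.01).ravel();print(np.degrees(np.arctan2(vy,vx)),x0,y0)
a=(h[...,1]<40)&(h[...,2]>150)&(D[...,2]<12)&(D[...,2]>2.5)&(D[...,0]<640)
k,l,st,c=cv2.connectedComponentsWithStats(a.astype(np.uint8));j=1+st[1:,4].argmax();print(st[j]);v,u=np.nonzero(l==j);B=ray(s,np.c_[u,v],6.)[:,:2]
print(cv2.boxPoints(cv2.minAreaRect(B.astype(np.float32))).round(1).tolist())
E
```

```text
now [ 507.9 -118.7  154.9] yaw 162.0 tilt [-0.002  0.001 -1.   ] shift cm [-0.24 -0.06 -0.21] turn -0.0 t 8.25
[ 297  115   34  167 3482]
((485.33013916015625, -117.90787506103516), (24.650732040405273, 127.74630737304688), 71.84994506835938) [[420.79998779296875, -109.69999694824219], [542.2000122070312, -149.5], [549.9000244140625, -126.0999984741211], [428.5, -86.30000305175781]]
-17.982803 479.94043 -115.990005
[ 283  297   63   32 1288]
[[555.7000122070312, -169.8000030517578], [584.2000122070312, -179.10000610351562], [601.0, -127.69999694824219], [572.5, -118.4000015258789]]
```

View pics/w5.png

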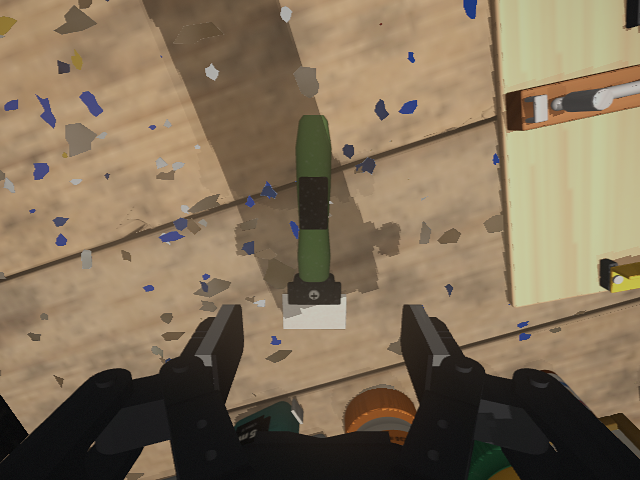

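```bash
python3 - <<'E'
from h import *
go([508.6,-125.7,5],161.9)
E
```

```text
now [ 508.3 -117.6  155.1] yaw 162.1 tilt [-0.001  0.002 -1.   ] shift cm [-0.3  -0.77 15.01] turn 0.003 t 8.3
```

Call:
arm_command(rows=[[-0.3, -0.7, 4, 0, 0, 0], [-0.3, -0.7, 8, 0, 0, 0], [-0.3, -0.7, 11, 0, 0, 0], [-0.3, -0.7, 13, 0, 0, 0], [-0.3, -0.7, 14.5, 0, 0, 0], [-0.3, -0.7, 15, 0, 0, 0], [-0.3, -0.7, 15, 0, 0, 0], [-0.3, -0.7, 15, 0, 0, 0]])

```text
time: 8.97
ee_pos: [509.7, -126.0, 6.2]
eef_rot: [0.156, 0.988, 0.0, 0.0]
ft_force: [0.4, -1.1, 0.9]
gripper_width: 0.763
grasp_force: 0.0
```

Call:
arm_command(rows=[[0, 0, 0, 0, 0, 0], [0, 0, 0, 0, 0, 0], [0, 0, 0, 0, 0, 0], [0, 0, 0, 0, 0, 0], [0, 0, 0, 0, 0, 0], [0, 0, 0, 0, 0, 0]], hand=0, force=60)

```text
time: 9.47
ee_pos: [509.8, -127.5, 7.0]
eef_rot: [0.157, 0.988, -0.0, 0.001]
ft_force: [-1.2, 1.3, 8.3]
gripper_width: 0.29
grasp_force: 58.8
```

```bash
python3 - <<'E'
from h import *
go([508.6,-125.7,5],161.9);print(bot.get_state()["gripper_width"],bot.get_state()["ft_force"])
go([532,133.4,120],174)
E
```

```text
now [ 509.8 -127.5    7. ] yaw 162.0 tilt [ 0.002 -0.    -1.   ] shift cm [0.17 0.14 0.2 ] turn 0.001 t 9.47
0.2903195356353939 [-1.16165101  1.26986495  8.34147665]
now [ 509.8 -127.5    7. ] yaw 162.0 tilt [ 0.002 -0.    -1.   ] shift cm [  5.95  25.5  -11.31] turn -0.21 t 9.47
```

Call:
arm_command(rows=[[0, 0, -3, 0, 0, 0], [0, 0, -7, 0, 0, 0], [1, 2, -10, 0, 0, -0.03], [2, 5, -12, 0, 0, -0.06], [3, 9, -12.5, 0, 0, -0.09], [4, 13, -12.5, 0, 0, -0.12], [5, 17, -12.5, 0, 0, -0.15], [5.5, 20.5, -12.5, 0, 0, -0.18], [6, 23.5, -12.5, 0, 0, -0.21], [6, 25.5, -12.5, 0, 0, -0.21], [6, 25.5, -12.5, 0, 0, -0.21], [6, 25.5, -12.5, 0, 0, -0.21]])

```text
time: 10.47
ee_pos: [530.6, 134.8, 130.8]
eef_rot: [0.051, 0.999, 0.0, -0.0]
ft_force: [0.1, -1.1, -3.3]
gripper_width: 0.282
grasp_force: 60.9
```

```bash
cat > scr.py <<'E'
from h import *
import sys
# scraper pose in hand (tool frame) from wrist depth, green handle, and side view of tray-frame positions
s=snap("wrist");st=bot.get_state()
h=cv2.cvtColor(s["color"],cv2.COLOR_RGB2HSV).astype(int);Tc=s["T_tool_cam"]
v,u=np.nonzero((h[...,0]>36)&(h[...,0]<62)&(h[...,1]>90)&(s["depth"]>0)&(s["depth"]<260))
d=s["depth"][v,u];P=np.c_[(u-s["cx"])/s["fx"]*d,(v-s["cy"])/s["fy"]*d,d]@Tc[:3,:3].T+Tc[:3,3]
P=P[(np.abs(P[:,1])<25)]
print("n",len(P),"tool x range",P[:,0].min().round(1),P[:,0].max().round(1))
for a in range(20,95,12):
    q=P[(P[:,0]>a)&(P[:,0]<a+4)]
    if len(q): print(a+2,"y",q[:,1].min().round(1),q[:,1].max().round(1),"top z",np.percentile(q[:,2],5).round(1))
def tray(p):
    t=np.radians(-6);q=np.array(p)-[532.2,133.4,12];c,n=np.cos(t),np.sin(t)
    return np.array([c*q[0]+n*q[1],-n*q[0]+c*q[1],q[2]]).round(1)
print("TCP in tray",tray(st["ee_pos"]),"t",st["time"]);go([532.2,133.4,50],174)
E
python3 scr.py
```

```text
n 13517 tool x range -49.4 90.2
22 y 11.7 11.8 top z -7.8
34 y 12.2 12.6 top z -7.3
46 y -11.7 12.7 top z -13.7
58 y -12.2 13.1 top z -13.9
70 y -12.3 13.1 top z -13.8
82 y -10.2 11.0 top z -12.6
TCP in tray [ -1.7  -0.5 118.6] t 10.5167
now [530.5 133.  130.6] yaw 174.0 tilt [-0.001 -0.001 -1.   ] shift cm [-0.17  0.06  8.06] turn 0.0 t 10.52
```

```bash
python3 - <<'E'
from h import *
t=np.radians(-6);ex=np.array([np.cos(t),np.sin(t)]);ey=np.array([-ex[1],ex[0]]);O=np.array([532.2,133.4])
for f in("w3","w4"):
    s=dict(np.load(f+".npz"));h=cv2.cvtColor(s["color"],cv2.COLOR_RGB2HSV).astype(int)
    y=(h[...,0]>23)&(h[...,0]<34)&(h[...,1]>185)&(h[...,2]>60); y[:270]=0;y[345:]=0;y[:,:170]=0;y[:,400:]=0
    r=((h[...,0]<6)|(h[...,0]>174))&(h[...,1]>170);r[110:]=0;r[:,345:]=0 if f=="w3" else r[:,345:]
    if f=="w4": r[:,:170]=0;r[:,250:]=0
    for nm,m in(("yel",y),("red",r)):
        k,l,st,c=cv2.connectedComponentsWithStats(m.astype(np.uint8))
        for i in range(1,k):
            if st[i,4]>30: print(f,nm,st[i])
    # rows of yellow
    for v in range(284,336,4):
        u=np.nonzero(y[v])[0]
        if len(u)>10:
            Q=ray(s,[(u.min()-.5,v),(u.max()+.5,v)],44)[:,:2]-O;Q2=ray(s,[(u.min()-.5,v),(u.max()+.5,v)],27)[:,:2]-O
            print(f,v,u.min(),u.max(),"z44 x,y",(Q@ex).round(1),(Q@ey).round(1),"z27",(Q2@ex).round(1),(Q2@ey).round(1))
    if f=="w4":
        for v in range(80,98,4):
            u=np.nonzero(r[v])[0]
            if len(u)>5:
                Q=ray(s,[(u.min()-.5,v),(u.max()+.5,v)],38)[:,:2]-O;print("stop",v,u.min(),u.max(),(Q@ex).round(1),(Q@ey).round(1))
E
```

```text
w3 red [ 305    0   40  110 3248]
w4 red [182  81  43  16 595]
stop 84 183 224 [-96.5 -96.5] [-12.7  14.3]
stop 88 183 224 [-94.1 -94.1] [-13.   14.1]
stop 92 183 224 [-91.7 -91.7] [-13.2  13.9]
stop 96 185 224 [-89.3 -89.3] [-12.2  13.7]
```

```bash
cat > avg.py <<'E'
from h import *
import sys
n=int(sys.argv[1]) if len(sys.argv)>1 else 5
P=[];
for i in range(n):
    P.append(bot.get_state()["ee_pos"]);s=bot.snapshot("side")
P.append(bot.get_state()["ee_pos"]);P=np.array(P);p=P.mean(0);st=bot.get_state()
t=np.radians(-6.5);c,n=np.cos(t),np.sin(t);q=p-[532.2,133.05,12]
M=R.from_quat(st["eef_rot"]).as_matrix()
print("std",P.std(0).round(2),"tray xyz",np.round([c*q[0]+n*q[1],-n*q[0]+c*q[1],q[2]],1),"yaw",np.degrees(np.arctan2(M[1,0],M[0,0])).round(2),"tilt",M[:,2].round(3),"F",st["ft_force"].round(1),"w",round(st["gripper_width"],3),"t",round(st["time"],2))
cv2.imwrite("pics/side_last.png",s["color"][:,:,::-1])
E
python3 avg.py 6
```

```text
std [0.17 0.41 0.09] tray xyz [ -1.4  -1.  118.7] yaw 173.91 tilt [-0. -0. -1.] F [-0.5  0.9 -2.1] w 0.286 t 10.82
```

Call:
arm_command(rows=[[-0.3, 0, 1, 0, -0.06, 0.003], [-0.6, 0, 3, 0, -0.12, 0.006], [-0.94, 0, 5, 0, -0.18, 0.007], [-0.94, 0, 7, 0, -0.18, 0.007], [-0.94, 0, 8, 0, -0.18, 0.007], [-0.94, 0, 8.7, 0, -0.18, 0.007], [-0.94, 0, 9.2, 0, -0.18, 0.007], [-0.94, 0, 9.2, 0, -0.18, 0.007], [-0.94, 0, 9.2, 0, -0.18, 0.007]])

```text
time: 11.57
ee_pos: [541.1, 132.6, 39.3]
eef_rot: [0.056, 0.994, -0.005, 0.09]
ft_force: [-0.3, -0.1, -2.5]
gripper_width: 0.287
grasp_force: 60.9
```

```bash
python3 avg.py 3
```

```text
std [0.04 0.03 0.13] tray xyz [ 9.   0.6 27.5] yaw 173.56 tilt [ 0.179 -0.019 -0.984] F [-0.4  0.2 -2.6] w 0.283 t 11.72
```

View pics/side_last.png

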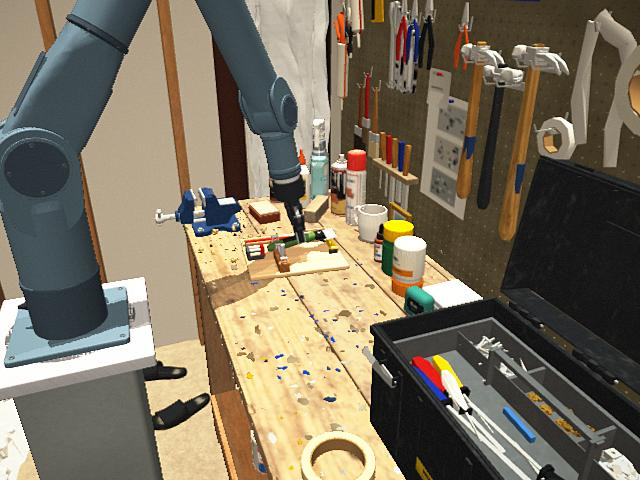

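Call:
arm_command(rows=[[0.03, -0.1, 0.15, 0, 0, 0], [0.4, -0.1, 0.08, 0, 0, 0], [0.8, -0.1, 0.01, 0, 0, 0], [1.2, -0.1, -0.07, 0, 0, 0], [1.6, -0.1, -0.14, 0, 0, 0], [2.0, -0.1, -0.21, 0, 0, 0], [2.4, -0.1, -0.28, 0, 0, 0], [2.8, -0.1, -0.36, 0, 0, 0], [3.08, -0.1, -0.41, 0, 0, 0], [3.08, -0.1, -0.41, 0, 0, 0], [3.08, -0.1, -0.41, 0, 0, 0]])

```text
time: 12.63
ee_pos: [511.9, 134.9, 38.6]
eef_rot: [0.056, 0.994, -0.004, 0.092]
ft_force: [8.0, -2.9, -2.5]
gripper_width: 0.285
grasp_force: 60.7
```

```bash
python3 avg.py 3; python3 scr.py
```

```text
std [0.07 0.01 0.  ] tray xyz [-20.2  -0.4  26.6] yaw 173.55 tilt [ 0.183 -0.019 -0.983] F [ 7.9 -2.2 -1.6] w 0.286 t 12.78
n 13508 tool x range -50.4 88.8
22 y -11.2 11.8 top z -8.1
34 y -11.8 12.3 top z -9.5
46 y -12.3 12.7 top z -13.4
58 y -12.3 12.8 top z -13.9
70 y -12.2 12.8 top z -13.6
82 y -10.6 10.8 top z -12.3
TCP in tray [-20.1  -0.6  26.5] t 12.8333
now [512.1 134.9  38.5] yaw 173.5 tilt [ 0.183 -0.019 -0.983] shift cm [-2.19  0.08 -0.76] turn -0.008 t 12.83
```

Call:
arm_command(rows=[[0.15, 0, -0.04, 0, 0, 0], [0.21, 0, 0.2, 0, 0.024, 0], [0.27, 0, 0.43, 0, 0.05, 0], [0.33, 0, 0.67, 0, 0.076, 0], [0.39, 0, 0.9, 0, 0.102, 0], [0.44, 0, 1.13, 0, 0.128, 0], [0.5, 0, 1.37, 0, 0.154, 0], [0.56, 0, 1.6, 0, 0.182, 0], [0.56, 0, 1.6, 0, 0.182, 0], [0.56, 0, 1.6, 0, 0.182, 0]])

```text
time: 13.67
ee_pos: [510.7, 134.9, 21.5]
eef_rot: [0.057, 0.998, 0.001, 0.002]
ft_force: [8.5, -2.5, -2.4]
gripper_width: 0.276
grasp_force: 60.9
```

```bash
python3 avg.py 2; python3 scr.py
```

```text
std [0.12 0.04 0.05] tray xyz [-21.7  -0.5   9.6] yaw 173.54 tilt [ 0.005  0.002 -1.   ] F [ 8.4 -2.3 -3.8] w 0.287 t 13.77
n 13619 tool x range -49.8 89.7
22 y -11.2 11.7 top z -8.7
34 y -11.7 12.5 top z -9.5
46 y -12.3 12.8 top z -13.9
58 y -12.3 12.8 top z -14.2
70 y -12.2 12.7 top z -14.0
82 y -10.6 11.0 top z -12.8
TCP in tray [-21.9  -0.7   9.6] t 13.8167
now [510.4 135.   21.6] yaw 173.6 tilt [ 0.005  0.002 -1.   ] shift cm [-2.2   0.09 -2.83] turn -0.008 t 13.82
```

Call:
arm_command(rows=[[0, 0, 0.1, 0, 0, 0], [-0.3, 0, 0.1, 0, 0, 0], [-0.6, 0, 0.1, 0, 0, 0], [-0.9, 0, 0.1, 0, 0, 0], [-1.2, 0, 0.1, 0, 0, 0], [-1.5, 0, 0.1, 0, 0, 0], [-1.8, 0, 0.1, 0, 0, 0], [-1.9, 0, 0.1, 0, 0, 0], [-1.9, 0, 0.1, 0, 0, 0]])

```text
time: 14.57
ee_pos: [527.9, 133.0, 20.3]
eef_rot: [0.056, 0.998, 0.001, 0.001]
ft_force: [5.9, -0.8, -1.3]
gripper_width: 0.281
grasp_force: 61.1
```

```bash
python3 avg.py 2; python3 scr.py|head -1
```

```text
std [0.14 0.05 0.02] tray xyz [-4.5 -0.5  8.3] yaw 173.58 tilt [ 0.002  0.001 -1.   ] F [ 4.7 -2.6 -0.6] w 0.285 t 14.67
n 13570 tool x range -49.6 89.8
```

Call:
arm_command(rows=[[-0.15, 0, 0, 0, 0, 0], [-0.3, 0, 0, 0, 0, 0], [-0.4, 0, 0, 0, 0, 0], [-0.4, 0, 0, 0, 0, 0], [-0.4, 0, 0, 0, 0, 0]])

```text
time: 15.13
ee_pos: [530.6, 132.8, 19.9]
eef_rot: [0.056, 0.998, 0.001, -0.0]
ft_force: [4.2, -1.8, 0.9]
gripper_width: 0.285
grasp_force: 61.4
```

```bash
python3 avg.py 2; python3 scr.py|head -1
```

```text
std [0.01 0.02 0.01] tray xyz [-1.6 -0.4  7.9] yaw 173.59 tilt [-0.     0.001 -1.   ] F [ 5.4 -1.   1.3] w 0.287 t 15.23
n 13564 tool x range -49.7 89.7
```

Call:
arm_command(rows=[[-0.1, 0, 0, 0, 0, 0], [-0.2, 0, 0, 0, 0, 0], [-0.25, 0, 0, 0, 0, 0], [-0.25, 0, 0, 0, 0, 0], [-0.25, 0, 0, 0, 0, 0]])

```text
time: 15.7
ee_pos: [532.1, 132.7, 19.6]
eef_rot: [0.056, 0.998, 0.0, -0.001]
ft_force: [2.7, -1.0, 3.1]
gripper_width: 0.281
grasp_force: 61.7
```

```bash
python3 avg.py 2; python3 scr.py|head -1
```

```text
std [0.   0.01 0.01] tray xyz [-0.1 -0.3  7.6] yaw 173.61 tilt [-0.002  0.001 -1.   ] F [ 2.9 -1.6  3.6] w 0.289 t 15.8
n 13530 tool x range -51.8 89.8
```

Call:
arm_command(rows=[[0, 0, 0, 0, 0, 0], [0, 0, 0, 0, 0, 0], [0, 0, 0, 0, 0, 0], [0, 0, 0, 0, 0, 0], [0, 0, -1, 0, 0, 0], [0, 0, -3, 0, 0, 0], [0, 0, -6, 0, 0, 0], [0, 0, -10, 0, 0, 0], [0, 0, -14, 0, 0, 0], [0, 0, -18, 0, 0, 0], [0, 0, -18, 0, 0, 0], [0, 0, -18, 0, 0, 0]], hand=4.4)

```text
time: 16.85
ee_pos: [533.9, 132.9, 202.8]
eef_rot: [0.056, 0.998, 0.001, 0.002]
ft_force: [-0.5, 0.2, -1.0]
gripper_width: 0.513
grasp_force: 0.0
```

```bash
cat > chk.py <<'E'
from h import *
t=np.radians(-6.5);ex=np.array([np.cos(t),np.sin(t)]);ey=np.array([-ex[1],ex[0]]);O=np.array([532.2,133.05])
s=snap("wrist");save(s,"w6.png");np.savez("w6.npz",**s);D=cloud(s)
h=cv2.cvtColor(s["color"],cv2.COLOR_RGB2HSV).astype(int)
X=np.stack([(D[...,:2]-O)@ex,(D[...,:2]-O)@ey,D[...,2]-12],-1)
ok=(np.abs(X[...,0])<135)&(np.abs(X[...,1])<112)&(X[...,2]<75)&(X[...,2]>-5)
def rep(n,m):
    q=X[m&ok]
    if len(q)>15: print(n,len(q),"min",np.percentile(q,1,0).round(1),"max",np.percentile(q,99,0).round(1))
g=(h[...,0]>36)&(h[...,0]<62)&(h[...,1]>90)
rep("green",g)
v,u=np.nonzero(g&ok&(np.abs(X[...,1])<25));P=ray(s,np.c_[u,v],29.)[:,:2]-O;P=np.c_[P@ex,P@ey].astype(np.float32)
print(cv2.fitLine(P,cv2.DIST_HUBER,0,.01,.01).ravel())
for a in(-80,-60,-30,-10,10,25):
    q=X[g&ok&(np.abs(X[...,0]-a)<3)&(np.abs(X[...,1])<25)]
    if len(q): print(a,"y",q[:,1].min().round(1),q[:,1].max().round(1),"top",np.percentile(q[:,2],95).round(1))
r=((h[...,0]<6)|(h[...,0]>174))&(h[...,1]>150)
rep("redstop",r&(np.abs(X[...,1])<20)&(X[...,0]<-70)&(X[...,2]>8));rep("brush",r&(X[...,1]>50))
rep("yellow",(h[...,0]>23)&(h[...,0]<34)&(h[...,1]>185))
rep("knob",(X[...,2]>50)&(X[...,1]<-30)&(X[...,0]<-30)&(X[...,0]>-75))
rep("knobtop",(X[...,2]>60)&(X[...,1]<-30)&(X[...,0]<-30)&(X[...,0]>-75))
rep("grey blade",(h[...,1]<40)&(h[...,2]>120)&(np.abs(X[...,1])<35)&(X[...,0]>45)&(X[...,2]<12))
E
python3 chk.py;python3 avg.py 2
```

```text
green 2154 min [-88.2 -12.1  15.6] max [33.7 11.5 22.5]
[ 9.99997675e-01  2.15524947e-03 -3.91708717e+01  1.07812546e-01]
-80 y -10.4 9.7 top 20.7
-60 y -12.2 11.5 top 22.1
-30 y 11.0 11.1 top 17.7
10 y -8.5 8.8 top 22.0
25 y -8.6 9.0 top 21.6
redstop 454 min [-98.8 -13.8  23.5] max [-90.1  12.3  27. ]
brush 1913 min [-124.4   69.     5.7] max [18.  79.2 11. ]
knob 295 min [-61.1 -87.   50.2] max [-50.  -76.   64.8]
knobtop 231 min [-61.  -87.1  60.5] max [-50.  -76.2  65.1]
grey blade 620 min [ 55.7 -26.3   2.5] max [77.6 27.   5.7]
std [0.48 0.16 0.84] tray xyz [ -0.2  -1.  187.6] yaw 173.6 tilt [-0.004  0.    -1.   ] F [-0.  -0.1  0.4] w 0.516 t 17.0
```

Call:
arm_command(rows=[[1.5, -2, 0, 0, 0, 0], [3, -5, 1, 0, 0, 0], [5, -7.5, 3, 0, 0, 0], [5.53, -8.06, 6, 0, 0, 0], [5.53, -8.06, 8.5, 0, 0, 0], [5.53, -8.06, 10, 0, 0, 0], [5.53, -8.06, 10, 0, 0, 0], [5.53, -8.06, 10, 0, 0, 0]], hand=4)

```text
time: 17.67
ee_pos: [466.9, 58.6, 98.5]
eef_rot: [0.056, 0.998, 0.0, -0.003]
ft_force: [0.3, 0.5, -0.5]
gripper_width: 0.469
grasp_force: 0.0
```

```bash
python3 avg.py 3
```

```text
std [0.79 0.14 0.72] tray xyz [-55.3 -81.   87.6] yaw 173.61 tilt [-0.001  0.001 -1.   ] F [ 0.6 -0.1  0.2] w 0.473 t 17.82
```

Descend to 45 mm above the floor, then grip the knob.

Call:
arm_command(rows=[[0, 0, 2, 0, 0, 0], [0, 0, 3.5, 0, 0, 0], [0, 0, 4.2, 0, 0, 0], [0, 0, 4.2, 0, 0, 0], [0, 0, 4.2, 0, 0, 0]])

```text
time: 18.23
ee_pos: [468.6, 58.7, 58.1]
eef_rot: [0.056, 0.998, 0.0, -0.001]
ft_force: [0.7, 0.5, 0.7]
gripper_width: 0.469
grasp_force: 0.0
```

Call:
arm_command(rows=[[0, 0, 0, 0, 0, 0], [0, 0, 0, 0, 0, 0], [0, 0, 0, 0, 0, 0], [0, 0, 0, 0, 0, 0], [0, 0, 0, 0, 0, 0]], hand=0, force=30)

```text
time: 18.65
ee_pos: [468.9, 58.5, 58.4]
eef_rot: [0.056, 0.998, 0.0, -0.0]
ft_force: [0.1, -1.3, 6.7]
gripper_width: 0.122
grasp_force: 29.4
```

```bash
python3 avg.py 2
```

```text
std [0.01 0.   0.01] tray xyz [-54.5 -81.2  46.4] yaw 173.59 tilt [-0.001  0.001 -1.   ] F [-0.3 -0.5  7.4] w 0.122 t 18.75
```

Call:
arm_command(rows=[[0, 0.4, -0.1, 0, 0, 0], [0, 1, -0.1, 0, 0, 0], [0, 1.6, -0.1, 0, 0, 0], [0, 2.2, -0.1, 0, 0, 0], [0, 2.8, -0.1, 0, 0, 0], [0, 3.4, -0.1, 0, 0, 0], [0, 4, -0.1, 0, 0, 0], [0, 4.6, -0.1, 0, 0, 0], [0, 5.1, -0.1, 0, 0, 0], [0, 5.4, -0.1, 0, 0, 0], [0, 5.6, -0.1, 0, 0, 0], [0, 5.6, -0.1, 0, 0, 0]])

```text
time: 19.75
ee_pos: [473.6, 104.4, 58.4]
eef_rot: [0.059, 0.998, -0.007, -0.003]
ft_force: [1.6, -27.5, 10.7]
gripper_width: 0.118
grasp_force: 32.0
```

```bash
python3 avg.py 2
```

```text
std [0.01 0.01 0.  ] tray xyz [-55.  -35.1  46.4] yaw 173.21 tilt [-0.007 -0.013 -1.   ] F [  1.7 -26.5  10. ] w 0.12 t 19.85
```

Call:
arm_command(rows=[[0, -0.6, 0, 0, 0, 0], [0, -1.1, 0, 0, 0, 0], [0, -1.1, 0, 0, 0, 0], [0, -1.1, 0, 0, 0, 0]])

```text
time: 20.18
ee_pos: [473.8, 103.7, 58.7]
eef_rot: [0.056, 0.998, 0.001, -0.001]
ft_force: [5.1, -2.7, -5.5]
gripper_width: 0.122
grasp_force: 30.1
```

Call:
arm_command(rows=[[0, 0, 0, 0, 0, 0], [0, 0, 0, 0, 0, 0], [0, 0, -0.5, 0, 0, 0], [0, 0, -0.9, 0, 0, 0], [0, 0, -0.9, 0, 0, 0], [0, 0, -0.9, 0, 0, 0]], hand=2.4)

```text
time: 20.68
ee_pos: [473.4, 103.6, 68.1]
eef_rot: [0.056, 0.998, 0.001, -0.001]
ft_force: [0.7, 0.5, -0.2]
gripper_width: 0.281
grasp_force: 0.0
```

```bash
python3 avg.py 2; python3 chk.py
```

```text
std [0.1  0.1  0.15] tray xyz [-55.2 -36.   55.9] yaw 173.6 tilt [-0.002  0.001 -1.   ] F [ 0.1  0.1 -0.1] w 0.282 t 20.78
green 2689 min [-87.  -12.4  15. ] max [30.7 11.4 22.1]
[  0.99350554  -0.11378352 -63.23629     -1.1869792 ]
-80 y -11.2 10.1 top 20.7
-60 y -13.1 12.4 top 21.8
25 y -12.4 -10.6 top 17.8
redstop 1159 min [-99.2 -14.2  23.6] max [-89.9  12.7  26.7]
brush 4700 min [-125.1   68.8    5. ] max [13.2 80.  10.7]
knob 1714 min [-68.1 -60.9  50.7] max [-48.  -30.4  74.6]
knobtop 1358 min [-68.1 -61.1  60.1] max [-47.9 -30.4  74.7]
```

Call:
arm_command(rows=[[0, 0, 0, 0, 0, 0], [0, 0, 0, 0, 0, 0], [0, 0, 0, 0, 0, 0], [0, 0, 0, 0, 0, 0], [0, 0.3, 0, 0, 0, 0], [0, 0.6, 0, 0, 0, 0], [0, 0.9, 0, 0, 0, 0], [0, 1.1, 0, 0, 0, 0], [0, 1.1, 0, 0, 0, 0]], hand=0)

```text
time: 21.58
ee_pos: [473.1, 104.5, 67.3]
eef_rot: [0.059, 0.998, -0.007, -0.003]
ft_force: [-2.5, -24.0, 16.2]
gripper_width: 0.116
grasp_force: 31.0
```

```bash
python3 avg.py 2
```

```text
std [0.   0.01 0.  ] tray xyz [-55.5 -35.   55.3] yaw 173.22 tilt [-0.008 -0.012 -1.   ] F [ -2.3 -23.1  15.9] w 0.115 t 21.68
```

```bash
cat > rod.py <<'E'
from h import *
t=np.radians(-6.5);ex=np.array([np.cos(t),np.sin(t)]);ey=np.array([-ex[1],ex[0]]);O=np.array([532.2,133.05])
for n in("wrist","side","scene"):
    s=snap(n);np.savez("rod_"+n+".npz",**s);D=cloud(s);X=np.stack([(D[...,:2]-O)@ex,(D[...,:2]-O)@ey,D[...,2]-12],-1)
    m=(X[...,0]>-66)&(X[...,0]<-46)&(X[...,2]>-3)&(X[...,2]<46)&(X[...,1]>-34)&(X[...,1]<34)
    q=X[m];c=s["color"][m]
    for a in range(-34,34,4):
        k=(q[:,1]>=a)&(q[:,1]<a+4)
        if k.sum(): print(n,a,k.sum(),"z",np.percentile(q[k,2],[5,50,95]).round(1),"x",np.percentile(q[k,0],[5,95]).round(1),"rgb",np.median(c[k],0))
E
python3 rod.py
```

```text
wrist -34 265 z [22.5 28.6 44.8] x [-65.3 -58.1] rgb [105.  73.  62.]
wrist -30 239 z [22.5 30.7 37.8] x [-65.3 -56.9] rgb [109.  76.  72.]
wrist -26 232 z [22.7 35.2 38.2] x [-65.2 -58.7] rgb [110.  79.  74.]
wrist -22 236 z [22.1 31.7 37.5] x [-65.1 -52.8] rgb [110.  93.  86.]
wrist -18 313 z [-1.5  0.2 33.5] x [-64.7 -48.9] rgb [143. 118.  92.]
wrist -14 394 z [-1.2 17.5 33.3] x [-64.9 -51.7] rgb [100.  90.  70.]
wrist -10 313 z [18.9 21.3 33.7] x [-64.9 -46.6] rgb [69. 79. 48.]
wrist -6 299 z [20.1 21.9 33.4] x [-65.  -46.7] rgb [75. 82. 55.]
wrist -2 290 z [20.5 22.2 33.7] x [-65.  -46.6] rgb [92.  91.5 72. ]
wrist 2 294 z [20.3 22.2 33.6] x [-65.1 -46.5] rgb [102. 100.  73.]
wrist 6 285 z [18.8 21.3 33.6] x [-64.9 -46.5] rgb [93. 90. 70.]
wrist 10 196 z [15.3 31.2 33.8] x [-64.3 -53.9] rgb [116.  113.5 105.5]
wrist 14 715 z [-0.7 22.8 38.4] x [-65.2 -48. ] rgb [86. 80. 70.]
wrist 18 512 z [23.4 38.8 40.2] x [-65.8 -48.2] rgb [138.5 132.5 126. ]
wrist 22 424 z [26.4 39.  40.1] x [-65.8 -47.9] rgb [144. 138. 131.]
wrist 26 304 z [25.7 38.9 40. ] x [-65.7 -47.8] rgb [189. 183. 178
[... 1564 characters left out ...]
  74.5]
scene -6 10 z [20.9 23.7 37.1] x [-60.3 -53.4] rgb [120. 123. 109.]
scene -2 15 z [21.2 25.3 36.7] x [-64.6 -52.4] rgb [115. 112.  81.]
scene 2 12 z [20.8 25.7 35.6] x [-65.2 -52.7] rgb [132.  153.5 107. ]
scene 6 15 z [19.9 24.8 38.1] x [-64.6 -52.6] rgb [108. 141.  77.]
scene 10 23 z [-0.8 20.3 38.4] x [-62.3 -48.8] rgb [130. 123.  87.]
scene 14 10 z [-0.2 11.4 35.7] x [-63.2 -52.4] rgb [212.5 188.  137.5]
scene 18 16 z [20.  37.9 43.1] x [-64.8 -49.3] rgb [172.  149.  138.5]
scene 22 19 z [11.1 38.9 43.6] x [-65.5 -48.9] rgb [201. 196. 187.]
scene 26 28 z [ 8.4 32.4 44.4] x [-63.7 -49.6] rgb [190.5 139.  124. ]
scene 30 22 z [-1.8  4.4 40.5] x [-63.7 -48.4] rgb [240.5 236.5 197.5]
```

```bash
python3 - <<'E'
from h import *
t=np.radians(-6.5);ex=np.array([np.cos(t),np.sin(t)]);ey=np.array([-ex[1],ex[0]]);O=np.array([532.2,133.05])
s=dict(np.load("rod_wrist.npz"));D=cloud(s);X=np.stack([(D[...,:2]-O)@ex,(D[...,:2]-O)@ey,D[...,2]-12],-1)
for a in range(8,22):
    m=(X[...,0]>-63)&(X[...,0]<-50)&(X[...,1]>=a)&(X[...,1]<a+1)&(X[...,2]>24)&(X[...,2]<45);q=X[m]
    if len(q): v,u=np.nonzero(m);print(a,len(q),q.min(0).round(1),q.max(0).round(1),np.median(s["color"][m],0),"px",u.mean().round(),v.min(),v.max())
# everything seen near finger tips: points h 36..75, y -60..20 
m=(X[...,0]>-80)&(X[...,0]<-30)&(X[...,1]>-34)&(X[...,1]<15)&(X[...,2]>36)&(X[...,2]<90)
q=X[m]
for a in range(-34,15,3):
    k=(q[:,1]>=a)&(q[:,1]<a+3)
    if k.sum(): print("hi",a,k.sum(),q[k].min(0).round(1),q[k].max(0).round(1),np.median(s["color"][m][k],0))
m=(X[...,0]>-90)&(X[...,0]<-30)&(X[...,1]>-110)&(X[...,1]<-34)&(X[...,2]>33)&(X[...,2]<80);q=X[m]
for a in range(-110,-34,4):
    k=(q[:,1]>=a)&(q[:,1]<a+4)
    if k.sum(): print("lo",a,k.sum(),q[k].min(0).round(1),q[k].max(0).round(1),np.median(s["color"][m][k],0))
E
```

```text
8 32 [-60.   8.  29.] [-52.9   9.   34.1] [131. 126. 120.] px 412.0 286 301
9 36 [-60.    9.1  29.1] [-53.3  10.   34.5] [133. 129. 122.] px 414.0 286 301
10 30 [-60.1  10.   29. ] [-52.9  11.   34.2] [134.  128.5 123. ] px 416.0 286 301
11 32 [-59.9  11.   28.8] [-53.   12.   34.3] [134.  129.5 123. ] px 418.0 286 301
12 33 [-59.8  12.   28.1] [-53.3  13.   33.8] [133. 128. 123.] px 420.0 286 301
13 34 [-60.  13.  29.] [-53.2  14.   34.2] [137.  131.5 125.5] px 422.0 286 301
14 31 [-59.8  14.   28.7] [-53.2  15.   34.4] [129. 125. 118.] px 424.0 286 301
15 37 [-60.1  15.   29.4] [-53.3  16.   35. ] [135. 131. 124.] px 427.0 286 301
16 31 [-59.9  16.   29.1] [-53.6  16.9  33.9] [135. 130. 124.] px 429.0 286 301
17 124 [-63.   17.   24.8] [-50.   18.   40.4] [100.   95.5  88.5] px 433.0 277 313
18 101 [-62.9  18.   27.5] [-50.1  19.   40.7] [130. 125. 119.] px 435.0 286 314
19 60 [-62.9  19.   28. ] [-50.   20.   40.7] [143.  137.5 131. ] px 438.0 289 314
20 58 [-62.7  20.   37.9] [-50.   21.   41.3] [145. 140. 133.] px 441.0 289 314
21 58 [-62.7  21.   38.3] [-50.   22.   41.1] [146.
[... 326 characters left out ...]
 -19.   86.2] [37. 34. 30.]
hi -19 261 [-64.6 -19.   60.6] [-62.9 -16.   87.6] [37. 34. 30.]
hi -16 3 [-63.4 -16.   78.7] [-63.3 -15.9  83.8] [37. 35. 30.]
lo -106 210 [ -63.8 -105.7   33.7] [ -47.6 -102.    38.6] [142.  135.  128.5]
lo -102 288 [ -63.8 -102.    33. ] [-47.4 -98.   39.2] [139. 133. 127.]
lo -98 83 [-63.6 -98.   33.1] [-48.3 -97.   38.2] [99. 92. 85.]
lo -54 194 [-64.7 -53.1  61.3] [-62.8 -50.   79.9] [47. 40. 31.]
lo -50 211 [-68.1 -50.   60.7] [-62.6 -46.   80. ] [46. 38. 31.]
lo -46 285 [-68.7 -46.   33.6] [-56.4 -42.   80. ] [78. 72. 67.]
lo -42 496 [-68.7 -42.   33.1] [-45.6 -38.   80. ] [75.  69.  63.5]
lo -38 496 [-62.1 -38.   34. ] [-50.1 -34.1  64.4] [84.  79.  74.5]
```

Call:
arm_command(rows=[[0, -0.6, 0, 0, 0, 0], [0, -1.1, 0, 0, 0, 0], [0, -1.8, 0, 0, 0, 0], [0, -2.5, 0, 0, 0, 0], [0, -3.2, 0, 0, 0, 0], [0, -3.9, 0, 0, 0, 0], [0, -4.6, 0, 0, 0, 0], [0, -5.2, 0, 0, 0, 0], [0, -5.8, 0, 0, 0, 0], [0, -6.3, 0, 0, 0, 0], [0, -6.6, 0, 0, 0, 0], [0, -6.6, 0, 0, 0, 0]])

```text
time: 22.83
ee_pos: [467.0, 48.1, 67.6]
eef_rot: [0.056, 0.998, 0.0, -0.001]
ft_force: [-1.1, 1.9, 1.2]
gripper_width: 0.112
grasp_force: 29.6
```

```bash
python3 avg.py 2
```

```text
std [0.01 0.   0.  ] tray xyz [-55.1 -91.7  55.6] yaw 173.58 tilt [-0.002  0.    -1.   ] F [0.  0.6 2.2] w 0.116 t 22.93
```

Call:
arm_command(rows=[[0, 0.5, 0, 0, 0, 0], [0, 1.2, 0, 0, 0, 0], [0, 1.9, 0, 0, 0, 0], [0, 2.6, 0, 0, 0, 0], [0, 3.3, 0, 0, 0, 0], [0, 4, 0, 0, 0, 0], [0, 4.6, 0, 0, 0, 0], [0, 5.2, 0, 0, 0, 0], [0, 5.6, 0, 0, 0, 0], [0, 6, 0, 0, 0, 0], [0, 6.4, 0, 0, 0, 0], [0, 6.4, 0, 0, 0, 0]])

```text
time: 23.93
ee_pos: [473.1, 104.5, 67.3]
eef_rot: [0.058, 0.998, -0.005, -0.003]
ft_force: [-3.0, -21.7, 15.8]
gripper_width: 0.112
grasp_force: 31.2
```

```bash
python3 avg.py 2
```

```text
std [0.01 0.01 0.01] tray xyz [-55.5 -35.1  55.4] yaw 173.29 tilt [-0.007 -0.01  -1.   ] F [ -2.7 -21.4  14.9] w 0.115 t 24.03
```

Call:
arm_command(rows=[[0, -0.3, 0, 0, 0, 0], [0, -0.6, 0, 0, 0, 0], [0, -0.6, 0, 0, 0, 0], [0, -0.6, 0, 0, 0, 0]])

```text
time: 24.37
ee_pos: [473.2, 104.1, 67.5]
eef_rot: [0.057, 0.998, -0.001, -0.002]
ft_force: [-3.0, -8.5, 6.9]
gripper_width: 0.114
grasp_force: 30.3
```

Call:
arm_command(rows=[[0, 0, 0, 0, 0, 0], [0, 0, 0, 0, 0, 0], [0, 0, 0, 0, 0, 0], [0, 0, -1, 0, 0, 0], [0, 0, -3, 0, 0, 0], [0, 0, -6, 0, 0, 0], [0, 0, -9, 0, 0, 0], [0, 0, -12, 0, 0, 0], [0, 0, -14, 0, 0, 0], [0, 0, -14, 0, 0, 0], [0, 0, -14, 0, 0, 0]], hand=2.8)

```text
time: 25.28
ee_pos: [474.6, 106.7, 209.1]
eef_rot: [0.056, 0.998, 0.001, 0.001]
ft_force: [-0.5, -0.1, -0.5]
gripper_width: 0.329
grasp_force: 0.0
```

```bash
python3 avg.py 1; python3 chk.py; python3 rod.py | grep -E "wrist (-38|-34|-30|10|14|18)"
```

```text
std [0.44 0.2  0.62] tray xyz [-54.6 -32.9 196.5] yaw 173.62 tilt [-0.001  0.001 -1.   ] F [-0.4  0.3 -0.7] w 0.328 t 25.33
green 1740 min [-87.9 -12.2  15.2] max [35.1 11.2 22.3]
[  0.9994547   -0.03302003 -29.873293    -1.4018637 ]
-80 y -10.9 10.1 top 21.0
-60 y -9.8 11.5 top 21.9
10 y -12.5 12.0 top 22.0
25 y -12.3 -2.2 top 21.4
redstop 391 min [-99.2 -14.2  23.1] max [-90.   12.2  27. ]
brush 1598 min [-124.9   69.2    5.9] max [17.7 79.5 10.8]
knob 230 min [-61.6 -40.9  50.3] max [-50.6 -30.2  64.4]
knobtop 180 min [-61.3 -40.9  60.6] max [-50.4 -30.2  64.4]
grey blade 312 min [ 56.  -27.1   2.7] max [79.5 -0.4  5.9]
wrist -34 67 z [22.  23.6 42. ] x [-65.2 -58.5] rgb [105.  75.  53.]
wrist -30 111 z [22.9 35.2 38. ] x [-64.7 -49.4] rgb [124. 118. 111.]
wrist 10 72 z [15.5 31.  33.8] x [-64.3 -50.2] rgb [117.5 107.   93. ]
wrist 14 194 z [-1.4 24.3 38.7] x [-65.2 -48.2] rgb [110. 100.  84.]
wrist 18 142 z [24.9 38.9 40.2] x [-65.8 -47.6] rgb [141. 135. 128.]
```

```bash
python3 -c "
from h import *
print(bot.sign_off())"
```

```text
the job is handed in; nothing more can be done
None
```

I've handed the job in, with about 25 s used on the robot's clock: my last measurements show both tools flat in their compartments, the scraper home between the red stop and the guard, and the bolt shot to its hard stop. I could not see the bolt's tip inside the keeper, so "fully in" rests on its measured 56.6 mm of travel. I drew the bolt back once to check that travel, then shot it again.

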